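Gather the grinding pucks in the pouring corner of the carrier tote

TASK

One dark steel grinding puck was left out on the bench: set it down inside the white carrier tote with the other two and let go of it. Then lift the tote by its bar handle, a good hand's breadth clear of the bench, tilt it until all three pucks have slid together into the corner with the pouring beak, and finish still holding the tote up and tilted like that, at rest, with the pucks bunched in that corner. Do not disturb the jar, the tube rack or the marker.

Things in the scene. Friction and masses are not known exactly. Their poses are not given: they have to be found in the camera images.
- tote: white plastic open tote, 200 mm long (its x), 130 mm wide (its y), walls 50 mm tall, walls and floor 4 mm thick, about 0.25 kg. Origin: centre of its underside; z up. A bar handle bridges the middle along its y; either side of it is an open bay 86 by 122 mm. A small V-shaped pouring beak sticks out 30 mm at rim height from its (-x, +y) corner. Loose on the bench, turned up to 70 degrees
- handle (a point): middle of the tote's grey bar handle (centre of the bar's section), 93 mm above the tote's underside, over its centre. The bar runs along the tote's y: 140 mm long, 16 mm wide (along the tote's x), 14 mm tall, its underside 36 mm above the rim; free air around it. Axes as the tote's
- spout_corner (a point): inner corner of the tote below the pouring beak, 8 mm above its inner floor: (-96, +61, +12) mm in the tote's frame. The wall is whole there. Pucks are bunched when each centre is within 80 mm of it. The tote is slick inside: pucks start to slide at 10 to 14 degrees of tilt; 30 to 40 degrees diagonally towards the corner brings them along the walls too, and none falls out
- puck0_center (a point): a polished dark steel grinding puck (solid cylinder 28 mm diameter, 18 mm tall, about 85 g), lying loose on the floor of the tote, in the half away from the pouring beak; the point is its centre
- puck1_center (a point): a polished dark steel grinding puck (solid cylinder 28 mm diameter, 18 mm tall, about 85 g), lying loose on the floor of the tote, in the half away from the pouring beak; the point is its centre
- stray_center (a point): the third puck, the same (dark steel cylinder 28 mm diameter, 18 mm tall, about 85 g), standing upright by itself on the bench to the left or right of the tote; the point is its centre, 9 mm above the bench
- jar: bystander: glass jar with metal cap, 64 mm diameter, 85 mm tall, on the other side of the tote from the stray puck; origin at the centre of its underside
- rack: bystander: blue tube rack with small tubes, 75 by 200 mm and 48 mm tall with its tubes, on the far side of the tote; origin at the centre of its underside
- marker: bystander: black marker pen, about 100 mm long and 14 mm thick, lying on the far side of the tote; origin at its underside
Not all that is in view belongs to the job. What is shaped like the part that bears puck1_center but pink is not meant.

How it is judged:
By the outcome, as a careful person would: the job done as asked, in the order asked, and still so for the second after the job is handed in, while the arm keeps its last pose, push and grip.
It also fails if it takes over 56 s, if anything falls off the work surface, if the arm or the gripper's body presses on something with over 40 N, if the wrist force passes 120 N, or if a joint passes its speed limit or range.

ROBOT

A 7-joint arm with a two-finger parallel gripper is mounted at the origin on the work surface. World frame = base frame: x ahead of the robot, y to its left, z up, the work surface at z = 0. Lengths are in m, angles in rad, forces in N, time in s.
With the tool pointing down it reaches from about 0.35 to 0.9 m from the base axis. Payload 7.2 kg.
Tool frame: the origin (TCP) lies midway between the tips of the shut fingers; the grasp point (between the pads) lies 19 mm behind it (r.tcp_to_grasp is the distance from the TCP to the grasp point, in m); x points along the fingers, y is the direction in which the jaws open and shut, and the axes are right-handed (so a half turn about x gives the same grasp; the last joint's range is limited). The gripper opens to 85 mm and grips with 20 to 120 N. Pads are 22 mm wide; open, the fingers measure 114 mm over their backs; the gripper's body (76 mm by 85 mm) begins 54 mm behind the grasp point. The pads swing forward as they close: fully open they stand 13 mm farther back than shut.
Start: joints at [-1.257, 0.411, -0.013, 1.596, 0.006, 1.134, -0.082], TCP at [0.233, 0.58, 0.196] pointing down, gripper open.
Joint ranges: [-2.95, 2.95], [-0.29, 1.99], [-1.47, 1.44], [0.14, 2.54], [-1.03, 4.17], [0.13, 1.85], [-2.86, 2.86]. Speed limits (rad/s): [2.39, 2.39, 3.01, 3.01, 3.14, 3.14, 3.14].

INTERFACE

Orientations are given as a unit quaternion [w, x, y, z].
In Python, from workcell import r gives the robot as it stands.
- The arm moves only by the tool step_arm, never from a script. Its argument "motion" is a list that holds one entry, the list of rows, each a list of 4 numbers: the shift along the tool's x, y, z in m, then the turn about the tool's x in degrees. In form: [[[tx, ty, tz, spin], ...]]. A call has 1 to 10 rows; each row is the pose to reach, as a shift and turn from the pose commanded when the call began, along the tool's axes at that moment; what a row does not reach only later rows make up. A row lasts 1/12 s, in which the tool goes at most 41.7 mm and 7.16 degrees, less where a joint would pass 70% of its speed; a pose out of reach is approached as far as the arm can. A call with a gripper value outside its range is refused whole. "grip" is the opening, from 0 (shut) to 1 (fully open), set as the call begins (left out, the last holds). The fingers move at their own pace and stop on an object; the grip force is fixed at half the most. Time passes only in rows, so rows that repeat a pose let the fingers close. It gives the time, the measured TCP pose, the force and the opening at its end, in the units of the state.
- r.sense(): the state, without advancing time (a new reading comes with each control period).
- r.grab_frame(name): name is "scene" or "top"; returns the picture (480x640x3 uint8, red, green, blue); there is no depth.
- r.camera_params(name): a dict with "vfov" (degrees; the focal length in pixels is half the picture's height over the tangent of half this angle, whatever the lens; pixels are square), "cx", "cy" (the principal point, pixels), "R" (3x3) and "t" (3): a world point X has camera coordinates R X + t. Camera axes: x right, y down, z forward; pixel columns grow to the right and rows downward; lengths in m; the calibration is good to about 2 mm. A picture is of the moment at which its call begins. camera_params takes no time and is no camera call.
- r.hand_in(): hands the job in, once; it reports no verdict.
The state is a dict: "t": time; "joint_positions": joint angles; "qd": joint speeds; "joint_efforts": joint torques, N m; "tcp_pos": TCP position; "eef_rot": TCP orientation; "ft_force": force on the tool from outside, world axes, zero at the start; "torque": the same for the moment, N m; "width": opening from 0.0 (shut) to 1.0 (fully open).
Only numpy, scipy, OpenCV 4.12 (cv2) and the standard library are available. Lean on these libraries where they do the work, as an engineer would, in place of code of your own. Each camera call takes 0.05 s, during which the arm holds its last target.

## Working session

There is one attempt and no reset: what is moved stays moved. The work goes in short steps, Python scripts to look and compute and a tool call to move; the robot and the scene stay as the last step left them, time stands still between calls to the robot, and variables do not carry over. Pictures are saved under pics/ and viewed, and the job is handed in when it is done.

Besides the shell and the picture viewer there is one more tool, called after "Call:" by a JSON object that holds its "name" and its "arguments". step_arm: Moves the arm, as the interface text tells. Its arguments: {"type":"object","properties":{"motion":{"type":"array","items":{"type":"array","items":{"type":"array","items":{"type":"number"}}}},"grip":{"type":"number"}},"required":["motion"]}

```bash
mkdir -p pics; ls; python3 - <<'E'
from workcell import r
import cv2,numpy as np
for n in("scene","top"):
    im=r.grab_frame(n); cv2.imwrite(f"pics/{n}0.png",im[:,:,::-1]); print(n,r.camera_params(n))
print(r.sense(), r.tcp_to_grasp)
E
```

```text
pics
scene {'vfov': 53.93893673009491, 'cx': 315.16519057762224, 'cy': 246.5661601470316, 'R': array([[ 0.20226555,  0.97920276, -0.01583056],
       [ 0.74050175, -0.16349766, -0.65186323],
       [-0.64089454,  0.12012692, -0.7581713 ]]), 't': array([-0.12612116, -0.37987014,  1.32916692])}
top {'vfov': 54.122026735458604, 'cx': 320.98499693491823, 'cy': 234.69100311774977, 'R': array([[ 1.12100548e-03, -9.99999320e-01,  3.22891423e-04],
       [-9.95468409e-01, -1.14662875e-03, -9.50859150e-02],
       [ 9.50862206e-02, -2.14836380e-04, -9.95469017e-01]]), 't': array([-0.021537  ,  0.60721745,  0.77977078])}
{'t': 0.1, 'joint_positions': array([-1.25717256,  0.41183088, -0.01271113,  1.59698954,  0.00558265,
        1.13429767, -0.08221811]), 'qd': array([-1.74472685e-03, -1.57554430e-03,  1.30133137e-03, -1.93713635e-03,
        6.89859556e-05, -2.30542798e-04, -5.86522009e-04]), 'joint_efforts': array([ 2.59947832e-03, -6.01825404e+01,  6.84063993e-01, -3.00090837e+01,
        1.39765634e-02,  6.37375459e-03, -2.93892526e-05]), 'tcp_pos': array([0.23272615, 0.57949953, 0.19501842]), 'eef_rot': array([ 0.69419097,  0.13365481,  0.69432796, -0.13469953]), 'ft_force': array([ 0.30868275, -0.41375433, -0.31606146]), 'torque': array([-0.05770471, -0.00049952,  0.00504385]), 'width': 1.0010569684940052} 0.0187
```

View pics/scene0.png

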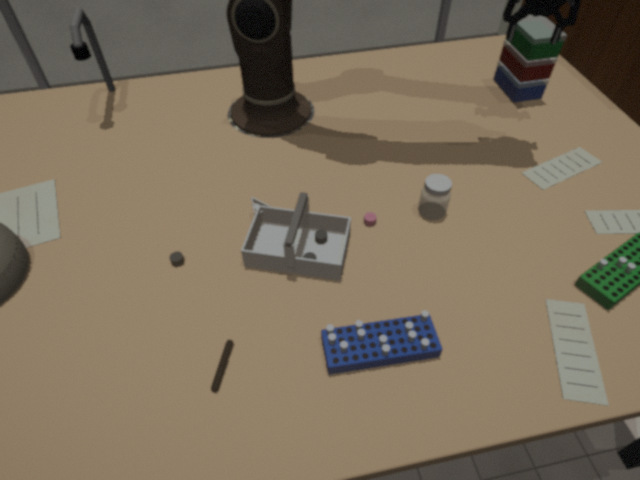

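View pics/top0.png

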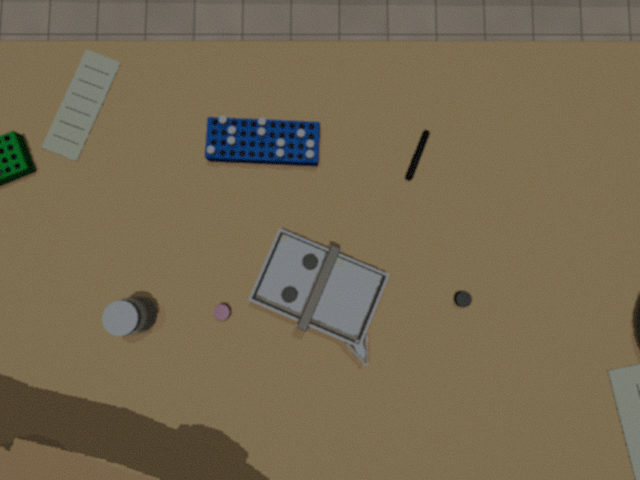

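The tool always points down and rows only turn it about its own x, so tilting the tote isn't directly commandable. First I'll measure the scene. Then I'll try a raise in free space to see how orientation behaves at the edge of reach.

```bash
cat > h.py <<'E'
import numpy as np,cv2
from workcell import r
from scipy.spatial.transform import Rotation as Ro
def ray(n,u,v):
    p=r.camera_params(n); f=240/np.tan(np.radians(p['vfov']/2))
    R=np.array(p['R']);t=np.array(p['t']); return -R.T@t, R.T@np.array([(u-p['cx'])/f,(v-p['cy'])/f,1])
def onz(n,u,v,z):
    o,d=ray(n,u,v); return o+d*(z-o[2])/d[2]
def proj(n,X):
    p=r.camera_params(n); f=240/np.tan(np.radians(p['vfov']/2)); c=np.array(p['R'])@np.array(X)+p['t']
    return np.array([p['cx']+f*c[0]/c[2],p['cy']+f*c[1]/c[2]])
def Rt(s=None):
    s=s or r.sense(); q=s['eef_rot']; return Ro.from_quat([q[1],q[2],q[3],q[0]]).as_matrix()
def st():
    s=r.sense(); print('t',round(s['t'],2),'tcp',s['tcp_pos'].round(4),'w',round(s['width'],3),'F',s['ft_force'].round(1),'M',s['torque'].round(2),'q',s['joint_positions'].round(3)); print(Rt(s).round(3))
    return s
def blobs(im,lo,hi,box=None,amin=30):
    h=cv2.cvtColor(im,cv2.COLOR_RGB2HSV); m=cv2.inRange(h,lo,hi)
    if box: k=np.zeros_like(m); x0,y0,x1,y1=box; k[y0:y1,x0:x1]=1; m=m*k
    n,l,s,c=cv2.connectedComponentsWithStats(m)
    return [(s[i,4],s[i,:4].tolist(),c[i].round(1).tolist()) for i in range(1,n) if s[i,4]>=amin],m
E
python3 - <<'E'
from h import *
im=cv2.imread('pics/top0.png')[:,:,::-1].copy()
b,_=blobs(im,(0,0,0),(179,255,75),(380,200,520,400)); print(b)
for a in b: print('stray top',onz('top',*a[2],.012))
im2=cv2.imread('pics/scene0.png')[:,:,::-1].copy()
b,_=blobs(im2,(0,0,0),(179,255,95),(150,230,210,290)); print(b)
for a in b: print('stray scene',onz('scene',*a[2],.009))
# tote white
b,m=blobs(im,(0,0,105),(179,60,255),(230,210,410,380),200); print(b)
cv2.imwrite('pics/mask.png',m)
cv2.imwrite('pics/crop.png',cv2.resize(im[210:380,230:490,::-1],None,fx=3,fy=3,interpolation=cv2.INTER_CUBIC))
print(proj('scene',[.233,.58,.195]),'stack',onz('scene',525,90,0), 'jar',onz('top',122,318,.085),'jarbase',onz('scene',436,208,0),'pink',onz('top',222,312,.018))
print('lamp', onz('scene',110,88,0),'dome',onz('scene',20,270,0))
E
```

```text
[(np.int32(35), [380, 275, 5, 15], [381.6, 281.3]), (np.int32(222), [454, 291, 17, 16], [461.9, 298.4])]
stray top [ 0.52745516 -0.12648597  0.012     ]
stray top [ 0.49808132 -0.26551011  0.012     ]
[(np.int32(159), [170, 252, 14, 15], [176.8, 259.1])]
stray scene [ 0.49729453 -0.26492587  0.009     ]
[(np.int32(525), [248, 228, 80, 93], [276.1, 272.0]), (np.int32(2712), [257, 235, 68, 78], [289.8, 272.8]), (np.int32(4010), [309, 254, 81, 113], [348.9, 301.3])]
[523.17100322  62.78436639] stack [0.05811342 0.74440535 0.        ] jar [0.46974505 0.29235148 0.085     ] jarbase [0.46395885 0.31275715 0.        ] pink [0.47469243 0.14902763 0.018     ]
lamp [-0.2344387  -0.45566749  0.        ] dome [ 0.44906974 -0.5846197   0.        ]
```

Call:
{"name": "step_arm", "arguments": {"motion": [[[-0.4,0,0,0],[-0.4,0,0,0],[-0.4,0,0,0],[-0.4,0,0,0],[-0.4,0,0,0],[-0.4,0,0,0],[-0.4,0,0,0],[-0.4,0,0,0],[-0.4,0,0,0],[-0.4,0,0,0]]]}}

```text
t: 0.93
tcp_pos: [0.2303, 0.5718, 0.5541]
eef_rot: [0.698, 0.152, 0.69, -0.117]
ft_force: [0.1, -0.2, -0.3]
width: 1.0
```

Call:
{"name": "step_arm", "arguments": {"motion": [[[-0.3,0,0,0],[-0.3,0,0,0],[-0.3,0,0,0],[-0.3,0,0,0],[-0.3,0,0,0],[-0.3,0,0,0],[-0.3,0,0,0],[-0.3,0,0,0],[-0.3,0,0,0],[-0.3,0,0,0]]]}}

```text
t: 1.77
tcp_pos: [0.2132, 0.5312, 0.5915]
eef_rot: [0.7, 0.168, 0.687, -0.1]
ft_force: [-0.9, 0.1, -0.8]
width: 0.996
```

```bash
python3 -c "
from h import *
st()"
```

```text
t 1.77 tcp [0.2132 0.5312 0.5915] w 0.996 F [-0.9  0.1 -0.8] M [-0.07  0.   -0.  ] q [-1.589  0.212  0.439  0.996 -0.096  1.852 -0.005]
[[ 0.037  0.371  0.928]
 [ 0.092  0.923 -0.373]
 [-0.995  0.099 -0.   ]]
```

View pics/crop.png

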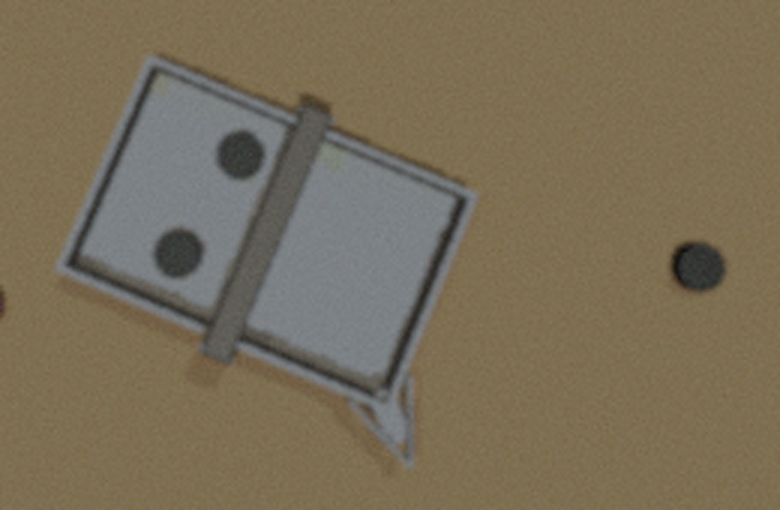

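Call:
{"name": "step_arm", "arguments": {"motion": [[[-0.3,-0.3,0,0],[-0.3,-0.3,0,0],[-0.3,-0.3,0,0],[-0.3,-0.3,0,0],[-0.3,-0.3,0,0],[-0.3,-0.3,0,0],[-0.3,-0.3,0,0],[-0.3,-0.3,0,0],[-0.3,-0.3,0,0],[-0.3,-0.3,0,0]]]}}

```text
t: 2.6
tcp_pos: [0.1758, 0.4165, 0.6185]
eef_rot: [0.698, 0.181, 0.688, -0.086]
ft_force: [0.3, -0.3, 0.4]
width: 0.997
```

```bash
python3 -c "
from h import *
st()"
```

```text
t 2.6 tcp [0.1758 0.4165 0.6185] w 0.997 F [ 0.3 -0.3  0.4] M [-0.18 -0.01  0.02] q [-1.025 -0.017 -0.245  1.17  -0.005  1.852 -0.082]
[[ 0.04   0.37   0.928]
 [ 0.129  0.919 -0.372]
 [-0.991  0.135 -0.011]]
```

Call:
{"name": "step_arm", "arguments": {"motion": [[[0.25,0.1,0,0],[0.25,0.1,0,0],[0.25,0.1,0,0],[0.25,0.1,0,0],[0.25,0.1,0,0],[0.25,0.1,0,0]]]}}

```text
t: 3.1
tcp_pos: [0.2203, 0.5325, 0.3993]
eef_rot: [0.698, 0.182, 0.688, -0.086]
ft_force: [-0.3, 1.3, 1.0]
width: 1.001
```

```bash
python3 -c "
from h import *
st()"
```

```text
t 3.1 tcp [0.2203 0.5325 0.3993] w 1.001 F [-0.3  1.3  1. ] M [-0.1   0.02 -0.  ] q [-1.043  0.147 -0.254  1.493  0.04   1.37  -0.11 ]
[[ 0.04   0.371  0.928]
 [ 0.13   0.919 -0.373]
 [-0.991  0.135 -0.012]]
```

Tilt gained at the edge of reach persists, always leaning toward the local outward azimuth. That means I can build the tilt there later, and cancel today's 8° on the opposite side. Candidates for dark puck (top image): (462,299) the stray; (310,262) and (290,294) already in the tote; pink decoy (222,312); marker (417,155). The crop confirms the stray at (462,299): dark, cylindrical and alone. Next is the tote pose.

```bash
cat >> h.py <<'E'
def go(*targets):
    """tool-frame shift from current measured pose to world points"""
    s=r.sense(); R=Rt(s)
    for w in targets: print('shift',w,(R.T@(np.array(w)-s['tcp_pos'])).round(3))
E
python3 - <<'E'
from h import *
P=np.array([[152,58],[475,192],[388,402],[62,268]])/3+[230,210]
W=np.array([onz('top',u,v,.05)[:2] for u,v in P]); print(W.round(4), [np.linalg.norm(W[i]-W[(i+1)%4]).round(3) for i in range(4)])
c=W.mean(0); ex=(W[0]+W[3]-W[1]-W[2]); ex/=np.linalg.norm(ex); ang=np.degrees(np.arctan2(ex[1],ex[0])); 
ey=W[2]+W[3]-W[0]-W[1]; print('c',c,'yaw',ang, np.degrees(np.arctan2(ey[1],ey[0]))-90)
# handle top z=.1
a=[onz('top',*(np.array(p)/3+[230,210]),.1)[:2] for p in([313,110],[220,352])]; a=np.array(a); d=a[1]-a[0]
print('handle',a.mean(0),np.linalg.norm(d),np.degrees(np.arctan2(d[1],d[0]))-90)
# scene check of handle ends
print(proj('scene',[*a[0],.1]),proj('scene',[*a[1],.1]))
go([.5,.2,.45],[.5,-.1,.45])
E
```

```text
[[ 0.6142  0.0468]
 [ 0.5397 -0.1329]
 [ 0.4252 -0.0839]
 [ 0.4977  0.0954]] [np.float64(0.195), np.float64(0.125), np.float64(0.193), np.float64(0.126)]
c [ 0.51918554 -0.01866274] yaw 67.74565678977791 67.10573774266143
handle [ 0.51935264 -0.01777645] 0.13348923885275987 68.94818079285042
[287.72400523 242.51374757] [300.84348288 193.75946283]
shift [0.5, 0.2, 0.45] [-0.082 -0.195  0.383]
shift [0.5, -0.1, 0.45] [-0.121 -0.471  0.495]
```

Call:
{"name": "step_arm", "arguments": {"motion": [[[-0.082,-0.195,0.383,0],[-0.082,-0.195,0.383,0],[-0.082,-0.195,0.383,0],[-0.082,-0.195,0.383,0],[-0.082,-0.195,0.383,0],[-0.082,-0.195,0.383,0],[-0.121,-0.47,0.495,0],[-0.121,-0.47,0.495,0],[-0.121,-0.47,0.495,0],[-0.121,-0.47,0.495,0]]]}}

```text
t: 3.93
tcp_pos: [0.4238, 0.1794, 0.438]
eef_rot: [0.698, 0.182, 0.688, -0.086]
ft_force: [1.1, 0.7, 1.0]
width: 0.998
```

```bash
python3 -c "
from h import *
st(); go([.5,-.1,.45],[.3,-.5,.55],[.15,-.55,.6])"
```

```text
t 3.93 tcp [0.4238 0.1794 0.438 ] w 0.998 F [1.1 0.7 1. ] M [-0.09 -0.04 -0.02] q [-0.565 -0.059  0.136  1.621 -0.094  1.489  0.763]
[[ 0.039  0.37   0.928]
 [ 0.13   0.919 -0.372]
 [-0.991  0.135 -0.012]]
shift [0.5, -0.1, 0.45] [-0.045 -0.227  0.175]
shift [0.3, -0.5, 0.55] [-0.204 -0.655  0.137]
shift [0.15, -0.55, 0.6] [-0.266 -0.75   0.016]
```

Call:
{"name": "step_arm", "arguments": {"motion": [[[-0.045,-0.227,0.175,90],[-0.045,-0.227,0.175,90],[-0.045,-0.227,0.175,90],[-0.045,-0.227,0.175,90],[-0.045,-0.227,0.175,90],[-0.045,-0.227,0.175,90],[-0.045,-0.227,0.175,90],[-0.045,-0.227,0.175,90],[-0.2,-0.63,0.14,90],[-0.2,-0.63,0.14,90]]]}}

```text
t: 4.77
tcp_pos: [0.4641, -0.1703, 0.4679]
eef_rot: [0.458, 0.555, 0.507, -0.474]
ft_force: [0.5, -1.3, 0.4]
width: 0.998
```

```bash
python3 -c "
from h import *
st(); go([.3,-.5,.55],[.15,-.55,.6])"
```

```text
t 4.77 tcp [ 0.4641 -0.1703  0.4679] w 0.998 F [ 0.5 -1.3  0.4] M [-0.19 -0.01  0.02] q [-0.16   0.075  0.576  1.433 -0.176  1.663  0.336]
[[ 0.036  0.997 -0.062]
 [ 0.13  -0.066 -0.989]
 [-0.991  0.028 -0.132]]
shift [0.3, -0.5, 0.55] [-0.13  -0.14   0.326]
shift [0.15, -0.55, 0.6] [-0.192 -0.285  0.378]
```

Call:
{"name": "step_arm", "arguments": {"motion": [[[-0.13,-0.14,0.326,18],[-0.13,-0.14,0.326,18],[-0.13,-0.14,0.326,18],[-0.13,-0.14,0.326,18],[-0.13,-0.14,0.326,18],[-0.13,-0.14,0.326,18],[-0.13,-0.14,0.326,18],[-0.13,-0.14,0.326,18],[-0.13,-0.14,0.326,18],[-0.2,-0.28,0.38,18]]]}}

```text
t: 5.6
tcp_pos: [0.3367, -0.4145, 0.5153]
eef_rot: [0.369, 0.619, 0.427, -0.546]
ft_force: [0.7, 0.7, 0.2]
width: 1.0
```

```bash
python3 -c "
from h import *
st(); go([.2,-.5,.75],[.1,-.35,.75])"
```

```text
t 5.6 tcp [ 0.3367 -0.4145  0.5153] w 1.0 F [0.7 0.7 0.2] M [-0.17  0.03  0.01] q [ 0.854  0.224  0.033  1.139 -0.123  1.85   0.484]
[[ 0.039  0.932 -0.361]
 [ 0.126 -0.363 -0.923]
 [-0.991 -0.009 -0.132]]
shift [0.2, -0.5, 0.75] [-0.249 -0.098  0.097]
shift [0.1, -0.35, 0.75] [-0.234 -0.246 -0.005]
```

Call:
{"name": "step_arm", "arguments": {"motion": [[[-0.24,-0.17,0.06,0],[-0.24,-0.17,0.06,0],[-0.24,-0.17,0.06,0],[-0.24,-0.17,0.06,0],[-0.24,-0.17,0.06,0],[-0.24,-0.17,0.06,0],[-0.24,-0.17,0.06,0],[-0.24,-0.17,0.06,0]]]}}

```text
t: 6.27
tcp_pos: [0.1977, -0.4207, 0.5393]
eef_rot: [0.386, 0.619, 0.407, -0.55]
ft_force: [0.8, -0.2, -1.5]
width: 0.997
```

```bash
python3 -c "
from h import *
st(); go([.498,-.265,.3])"
```

```text
t 6.27 tcp [ 0.1977 -0.4207  0.5393] w 0.997 F [ 0.8 -0.2 -1.5] M [-0.12  0.03  0.01] q [ 1.128  0.079 -0.026  1.252 -0.095  1.852  0.699]
[[ 0.064  0.928 -0.366]
 [ 0.08  -0.371 -0.925]
 [-0.995  0.029 -0.098]]
shift [0.498, -0.265, 0.3] [ 0.27   0.214 -0.231]
```

Call:
{"name": "step_arm", "arguments": {"motion": [[[-0.22,-0.28,0.07,0],[-0.22,-0.28,0.07,0],[-0.22,-0.28,0.07,0],[-0.22,-0.28,0.07,0],[-0.22,-0.28,0.07,0],[-0.22,-0.28,0.07,0],[-0.22,-0.28,0.07,0],[-0.22,-0.28,0.07,0]]]}}

```text
t: 6.93
tcp_pos: [-0.0087, -0.4143, 0.5431]
eef_rot: [0.399, 0.612, 0.394, -0.558]
ft_force: [-0.1, -0.2, 0.4]
width: 1.0
```

```bash
python3 -c "
from h import *
st(); go([.2,-.42,.54],[.498,-.265,.3],[.498,-.265,.1])"
```

```text
t 6.93 tcp [-0.0087 -0.4143  0.5431] w 1.0 F [-0.1 -0.2  0.4] M [-0.09 -0.    0.03] q [ 1.64  -0.016 -0.1    1.34  -0.071  1.852  1.142]
[[ 0.066  0.927 -0.368]
 [ 0.038 -0.371 -0.928]
 [-0.997  0.047 -0.059]]
shift [0.2, -0.42, 0.54] [ 0.017  0.195 -0.071]
shift [0.498, -0.265, 0.3] [ 0.281  0.403 -0.311]
shift [0.498, -0.265, 0.1] [ 0.481  0.394 -0.299]
```

Call:
{"name": "step_arm", "arguments": {"motion": [[[0.281,0.403,-0.311,0],[0.281,0.403,-0.311,0],[0.281,0.403,-0.311,0],[0.281,0.403,-0.311,0],[0.281,0.403,-0.311,0],[0.281,0.403,-0.311,0],[0.281,0.403,-0.311,0],[0.281,0.403,-0.311,0],[0.281,0.403,-0.311,0],[0.281,0.403,-0.311,0]]]}}

```text
t: 7.77
tcp_pos: [0.3575, -0.3061, 0.3687]
eef_rot: [0.399, 0.612, 0.394, -0.558]
ft_force: [0.8, -1.4, -0.2]
width: 0.998
```

```bash
python3 -c "
from h import *
st(); go([.498,-.265,.08],[.498,-.265,.003])"
```

```text
t 7.77 tcp [ 0.3575 -0.3061  0.3687] w 0.998 F [ 0.8 -1.4 -0.2] M [-0.1   0.11  0.03] q [ 1.234  0.058 -0.595  1.661 -0.038  1.401  0.268]
[[ 0.066  0.928 -0.368]
 [ 0.037 -0.371 -0.928]
 [-0.997  0.048 -0.059]]
shift [0.498, -0.265, 0.08] [ 0.299  0.101 -0.073]
shift [0.498, -0.265, 0.003] [ 0.375  0.098 -0.068]
```

Call:
{"name": "step_arm", "arguments": {"motion": [[[0.299,0.1,-0.073,0],[0.299,0.1,-0.073,0],[0.299,0.1,-0.073,0],[0.299,0.1,-0.073,0],[0.299,0.1,-0.073,0],[0.299,0.1,-0.073,0],[0.299,0.1,-0.073,0],[0.299,0.1,-0.073,0],[0.299,0.1,-0.073,0],[0.299,0.1,-0.073,0]]]}}

```text
t: 8.6
tcp_pos: [0.4946, -0.2638, 0.0787]
eef_rot: [0.398, 0.611, 0.397, -0.558]
ft_force: [-0.1, -1.3, 0.6]
width: 1.001
```

```bash
python3 -c "
from h import *
st(); go([.498,-.265,.08],[.498,-.265,.004])
im=r.grab_frame('top'); im2=r.grab_frame('scene')
a=cv2.resize(im[200:400,360:560],None,fx=3,fy=3);b=cv2.resize(im2[160:310,100:250][:,:],(600,600))
cv2.imwrite('pics/a1.png',cv2.resize(np.hstack([a,b])[:,:,::-1],(800,400)))
"
```

```text
t 8.6 tcp [ 0.4946 -0.2638  0.0787] w 1.001 F [-0.1 -1.3  0.6] M [-0.01  0.06 -0.01] q [ 0.9    0.484 -0.589  1.878  0.275  0.826 -0.19 ]
[[ 0.063  0.928 -0.366]
 [ 0.041 -0.369 -0.929]
 [-0.997  0.043 -0.061]]
shift [0.498, -0.265, 0.08] [-0.001  0.004 -0.   ]
shift [0.498, -0.265, 0.004] [0.075 0.    0.004]
```

View pics/a1.png

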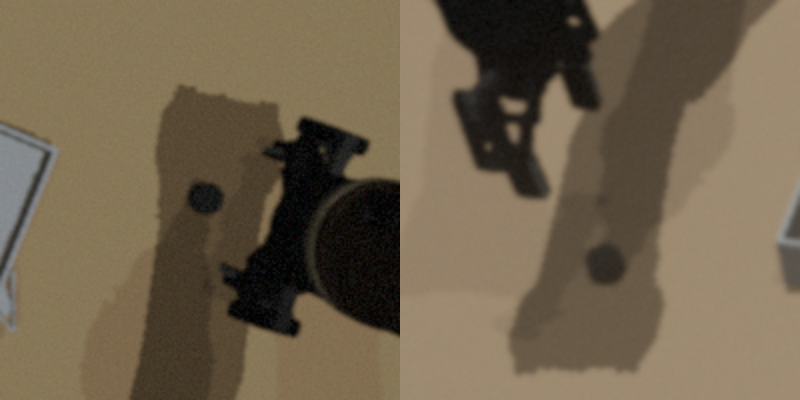

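```bash
python3 -c "
from h import *
s=r.sense();R=Rt(s)
for n,(x0,y0,k) in {'top':(360,200,2),'scene':(100,160,400/150)}.items():
  for w in(-.045,0,.045):
    p=proj(n,s['tcp_pos']+R@[-.013,w,0]); print(n,((p-[x0,y0])*k).round(0)+([400,0] if n=='scene' else [0,0]))
"
```

```text
top [216. 260.]
top [237. 206.]
top [257. 152.]
scene [598. 145.]
scene [574. 187.]
scene [549. 231.]
```

```bash
python3 -c "
from h import *
im=r.grab_frame('top'); im2=r.grab_frame('scene')
a=cv2.resize(im[240:390,440:590],(400,400),interpolation=cv2.INTER_CUBIC);b=cv2.resize(im2[170:270,100:200],(400,400),interpolation=cv2.INTER_CUBIC)
o=cv2.convertScaleAbs(np.hstack([a,b])[:,:,::-1],alpha=1.8,beta=20)
s=r.sense();R=Rt(s)
for n,(x0,y0,k,dx) in {'top':(440,240,400/150,0),'scene':(100,170,4,400)}.items():
  for w in(-.0425,0,.0425):
    p=(proj(n,s['tcp_pos']+R@[-.013,w,0])-[x0,y0])*k+[dx,0]; cv2.circle(o,tuple(int(v) for v in p),3,(0,0,255),1)
cv2.imwrite('pics/a2.png',o); st()
"
```

```text
t 8.8 tcp [ 0.4955 -0.2667  0.0824] w 1.002 F [-0.5 -0.9  0. ] M [-0.05  0.09  0.02] q [ 0.903  0.477 -0.59   1.877  0.275  0.826 -0.19 ]
[[ 0.068  0.927 -0.369]
 [ 0.035 -0.372 -0.928]
 [-0.997  0.05  -0.058]]
```

View pics/a2.png

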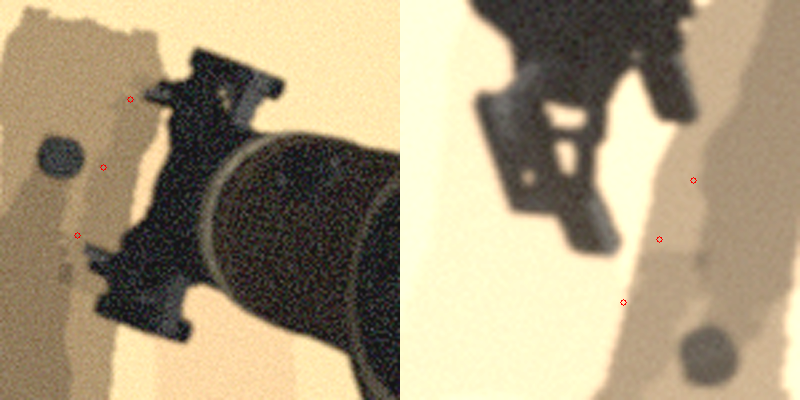

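```bash
cat >> h.py <<'E'
def tri(a,b):
    o1,d1=ray('top',*a);o2,d2=ray('scene',*b)
    A=np.stack([d1,-d2],1); k=np.linalg.lstsq(A,o2-o1,rcond=None)[0]
    p,q=o1+d1*k[0],o2+d2*k[1]; return (p+q)/2,np.linalg.norm(p-q)
E
python3 -c "
from h import *
k=400/150
s=r.sense();R=Rt(s)
for a,b in (((90,250),(208,248)),((148,97),(292,120))):
  P,e=tri((440+a[0]/k,240+a[1]/k),(100+b[0]/4,170+b[1]/4)); print(P.round(4),e.round(4),'tool',(R.T@(P-s['tcp_pos'])).round(4))
"
```

```text
[ 0.4392 -0.2932  0.0346] 0.0308 tool [ 0.0429 -0.0447  0.0482]
[ 0.5363 -0.2377  0.2106] 0.0261 tool [-0.124   0.0335 -0.0493]
```

```bash
python3 -c "
from h import *
k=400/150
s=r.sense();R=Rt(s)
for a,b in (((90,250),(292,120)),((148,97),(208,248))):
  P,e=tri((440+a[0]/k,240+a[1]/k),(100+b[0]/4,170+b[1]/4)); print(P.round(4),e.round(4),'tool',(R.T@(P-s['tcp_pos'])).round(4))
"
```

```text
[ 0.4512 -0.2448  0.1297] 0.0032 tool [-0.0494 -0.0468 -0.0066]
[ 0.5353 -0.2795  0.1357] 0.0004 tool [-0.0509  0.0444 -0.0059]
```

Both views agree that the open fingertips are about 50 mm behind the reported TCP, where I expected 13 mm. I'll go down partway and check again before trusting the height.

Call:
{"name": "step_arm", "arguments": {"motion": [[[0.03,0.003,0.003,0],[0.047,0.004,0.004,0],[0.047,0.004,0.004,0],[0.047,0.004,0.004,0]]]}}

```text
t: 9.13
tcp_pos: [0.5001, -0.2695, 0.0345]
eef_rot: [0.399, 0.612, 0.394, -0.558]
ft_force: [0.4, -0.6, 0.8]
width: 1.002
```

```bash
cat >> h.py <<'E'
def look(name,bt,bs,pts=True):
    im=r.grab_frame('top'); im2=r.grab_frame('scene'); s=r.sense();R=Rt(s)
    o=[]
    for n,i,(x0,y0,w) in(('top',im,bt),('scene',im2,bs)):
        a=cv2.convertScaleAbs(cv2.resize(i[y0:y0+w,x0:x0+w],(400,400),interpolation=cv2.INTER_CUBIC)[:,:,::-1],alpha=1.7,beta=15)
        if pts:
            for y in(-.0425,0,.0425):
                p=(proj(n,s['tcp_pos']+R@[-.013,y,0])-[x0,y0])*400/w; cv2.circle(a,tuple(int(v) for v in p),3,(0,0,255),1)
        o.append(a)
    cv2.imwrite('pics/'+name,np.hstack(o)); st()
E
python3 -c "
from h import *
look('a3.png',(410,220,150),(110,180,120))"
```

```text
t 9.23 tcp [ 0.5012 -0.2695  0.0354] w 0.998 F [ 0.7 -0.4 -0. ] M [-0.03  0.14  0.01] q [ 0.87   0.549 -0.554  1.896  0.327  0.742 -0.228]
[[ 0.068  0.927 -0.369]
 [ 0.036 -0.372 -0.928]
 [-0.997  0.05  -0.059]]
```

View pics/a3.png

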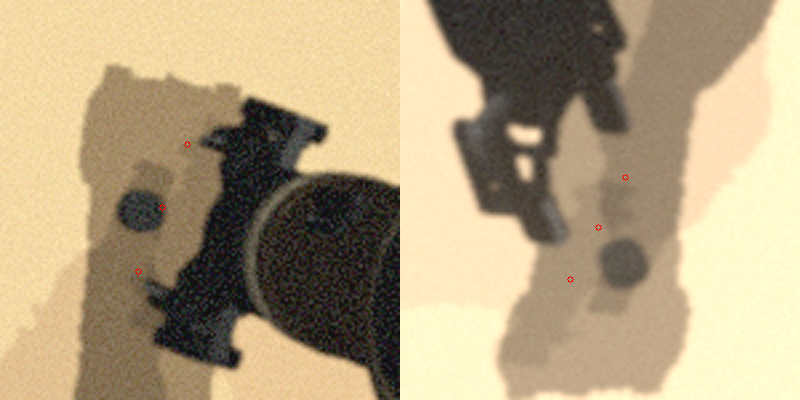

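```bash
python3 -c "
from h import *
k=400/150;K=400/120
s=r.sense();R=Rt(s)
C=[]
for a,b in (((148,285),(222,131)),((206,140),(158,241))):
  P,e=tri((410+a[0]/k,220+a[1]/k),(110+b[0]/K,180+b[1]/K)); C.append(P);print(P.round(4),e.round(4),'tool',(R.T@(P-s['tcp_pos'])).round(4))
m=(C[0]+C[1])/2; print(m)
# descend so that tip mid reaches z=.008 at x .498,-.265 along vertical
print((R.T@(np.array([.4977,-.2652,.016])-m)).round(4))
"
```

```text
[ 0.4563 -0.2484  0.0819] 0.0015 tool [-0.0486 -0.0471 -0.0058]
[ 0.5418 -0.2836  0.0876] 0.0014 tool [-0.0497  0.0455 -0.005 ]
[ 0.49907913 -0.26597128  0.08471069]
[ 0.0684 -0.005   0.0038]
```

Call:
{"name": "step_arm", "arguments": {"motion": [[[0.03,-0.002,0.002,0],[0.055,-0.004,0.003,0],[0.068,-0.005,0.004,0],[0.068,-0.005,0.004,0],[0.068,-0.005,0.004,0]]]}}

```text
t: 9.65
tcp_pos: [0.4991, -0.2681, -0.0341]
eef_rot: [0.399, 0.612, 0.394, -0.558]
ft_force: [0.6, -0.1, -0.2]
width: 1.004
```

```bash
python3 -c "
from h import *
look('a4.png',(400,230,150),(110,180,120))"
```

```text
t 9.75 tcp [ 0.5001 -0.2686 -0.0331] w 1.001 F [-1.   0.3 -0.6] M [-0.08  0.03  0.02] q [ 0.819  0.646 -0.49   1.933  0.402  0.61  -0.285]
[[ 0.068  0.927 -0.368]
 [ 0.036 -0.371 -0.928]
 [-0.997  0.05  -0.059]]
```

View pics/a4.png

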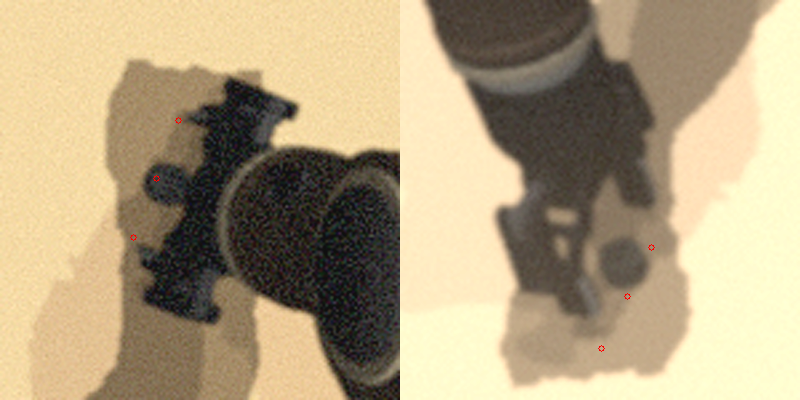

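The TCP reads −33 mm and there is no contact, so the height reading is off. The tips at scene-crop (590,312) and (645,200) straddle the puck at (623,262), so I'll close.

Call:
{"name": "step_arm", "arguments": {"motion": [[[0,0,0,0],[0,0,0,0],[0,0,0,0],[0,0,0,0],[0,0,0,0],[0,0,0,0],[0,0,0,0],[0,0,0,0]]], "grip": 0}}

```text
t: 10.42
tcp_pos: [0.4988, -0.2682, -0.0342]
eef_rot: [0.399, 0.612, 0.394, -0.558]
ft_force: [-2.4, 0.3, 8.6]
width: 0.302
```

```bash
python3 -c "
from h import *
look('a5.png',(400,230,150),(110,180,120))"
```

```text
t 10.52 tcp [ 0.4988 -0.2682 -0.0342] w 0.298 F [-2.4  1.8  7.4] M [ 0.12  0.61 -0.02] q [ 0.819  0.647 -0.489  1.935  0.402  0.61  -0.286]
[[ 0.066  0.927 -0.368]
 [ 0.037 -0.371 -0.928]
 [-0.997  0.047 -0.059]]
```

View pics/a5.png

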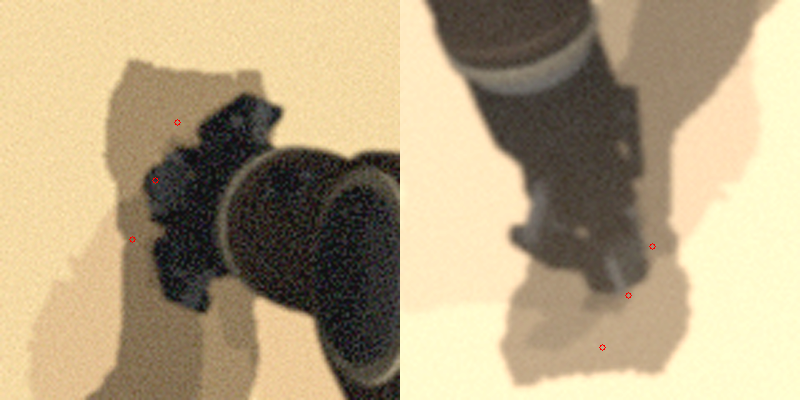

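Width 0.30 (about 27 mm) means the puck is gripped. Lift it and carry it over the −x bay.

Call:
{"name": "step_arm", "arguments": {"motion": [[[-0.04,0.002,-0.002,0],[-0.08,0.004,-0.004,0],[-0.12,0.006,-0.007,0],[-0.128,-0.02,-0.07,0],[-0.126,-0.05,-0.12,0],[-0.123,-0.066,-0.183,0],[-0.123,-0.066,-0.183,0],[-0.123,-0.066,-0.183,0],[-0.123,-0.066,-0.183,0]]]}}

```text
t: 11.27
tcp_pos: [0.497, -0.0719, 0.0963]
eef_rot: [0.401, 0.611, 0.397, -0.556]
ft_force: [-0.4, 0.3, -0.7]
width: 0.302
```

```bash
python3 -c "
from h import *
look('a6.png',(260,200,200),(180,130,170))"
```

```text
t 11.37 tcp [ 0.4968 -0.0775  0.0957] w 0.302 F [ 0.6  0.5 -0.6] M [-0.11  0.07  0.02] q [ 0.635  0.366 -0.659  2.016  0.261  0.782 -0.541]
[[ 0.066  0.928 -0.366]
 [ 0.037 -0.368 -0.929]
 [-0.997  0.048 -0.059]]
```

View pics/a6.png

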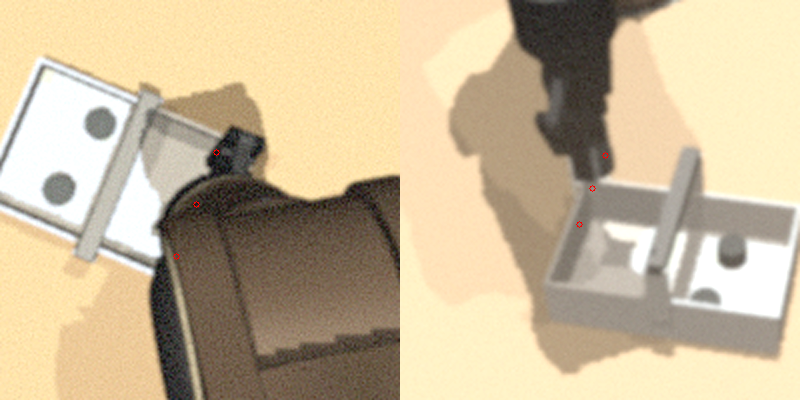

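Call:
{"name": "step_arm", "arguments": {"motion": [[[0.04,-0.002,0.002,0],[0.08,-0.004,0.005,0],[0.11,-0.005,0.006,0],[0.12,-0.006,0.007,0],[0.12,-0.006,0.007,0]]]}}

```text
t: 11.78
tcp_pos: [0.4944, -0.0791, -0.0272]
eef_rot: [0.397, 0.611, 0.395, -0.56]
ft_force: [-1.0, -0.2, -0.2]
width: 0.297
```

```bash
python3 -c "
from h import *
look('a7.png',(260,200,200),(200,150,150))"
```

```text
t 11.88 tcp [ 0.4972 -0.0788 -0.0241] w 0.298 F [ 0.1 -0.  -0.3] M [-0.02  0.03  0.03] q [ 0.508  0.553 -0.519  2.099  0.451  0.529 -0.705]
[[ 0.066  0.927 -0.369]
 [ 0.037 -0.372 -0.928]
 [-0.997  0.048 -0.059]]
```

View pics/a7.png

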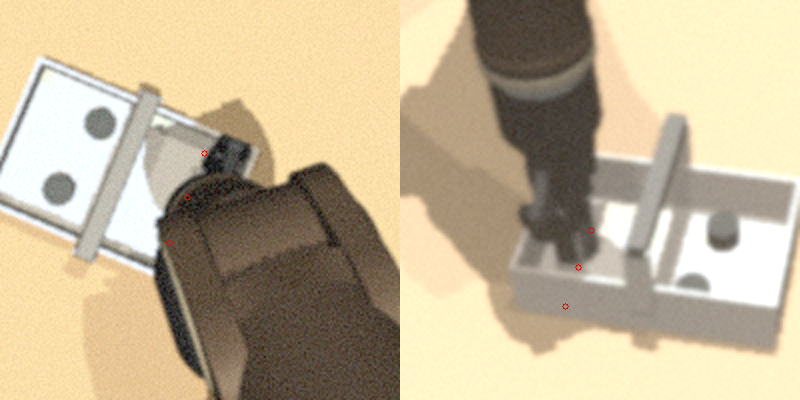

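Call:
{"name": "step_arm", "arguments": {"motion": [[[0.004,0,0,0],[0.004,0,0,0],[0.004,0,0,0],[0.004,0,0,0]]]}}

```text
t: 12.22
tcp_pos: [0.4976, -0.0784, -0.0278]
eef_rot: [0.399, 0.612, 0.394, -0.558]
ft_force: [-0.5, 0.7, -0.8]
width: 0.299
```

Call:
{"name": "step_arm", "arguments": {"motion": [[[0,0,0,0],[0,0,0,0],[0,0,0,0],[0,0,0,0],[0,0,0,0]]], "grip": 0.6}}

```text
t: 12.63
tcp_pos: [0.497, -0.078, -0.0287]
eef_rot: [0.399, 0.612, 0.394, -0.558]
ft_force: [-1.2, 0.3, -0.2]
width: 0.601
```

Call:
{"name": "step_arm", "arguments": {"motion": [[[-0.04,0.002,-0.002,0],[-0.08,0.004,-0.005,0],[-0.12,0.006,-0.007,0],[-0.16,0.008,-0.01,0],[-0.2,0.01,-0.012,-90],[-0.2,0.01,-0.012,-90]]]}}

```text
t: 13.13
tcp_pos: [0.5016, -0.078, 0.1793]
eef_rot: [0.477, 0.558, 0.459, -0.501]
ft_force: [1.5, -0.2, 0.3]
width: 0.598
```

```bash
python3 -c "
from h import *
look('a8.png',(260,200,200),(200,150,150))"
```

```text
t 13.23 tcp [ 0.4984 -0.0785  0.1735] w 0.601 F [-0.9  0.9 -0.7] M [-0.09  0.09  0.  ] q [ 0.749  0.279 -0.773  1.926  0.194  0.952 -0.233]
[[ 0.069  0.99  -0.125]
 [ 0.036 -0.128 -0.991]
 [-0.997  0.064 -0.044]]
```

View pics/a8.png

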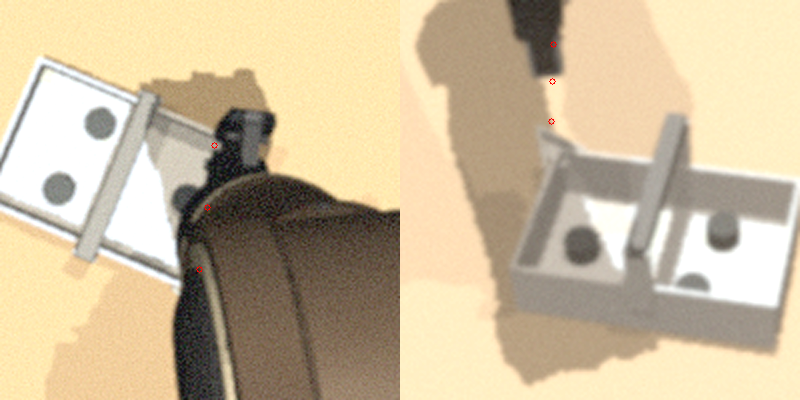

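The puck sits in the −x bay at scene-crop (583,245). Next I'll turn the jaws across the bar and centre over the handle.

Call:
{"name": "step_arm", "arguments": {"motion": [[[0.004,0.013,-0.062,-75],[0.004,0.013,-0.062,-75],[0.004,0.013,-0.062,-75],[0.004,0.013,-0.062,-75],[0.004,0.013,-0.062,-75],[0.004,0.013,-0.062,-75],[0.004,0.013,-0.062,-75],[0.004,0.013,-0.062,-75],[0.004,0.013,-0.062,-75],[0.004,0.013,-0.062,-75]]]}}

```text
t: 14.07
tcp_pos: [0.5173, -0.0182, 0.1698]
eef_rot: [0.708, 0.175, 0.67, -0.139]
ft_force: [0.2, -0.7, 0.5]
width: 0.595
```

Call:
{"name": "step_arm", "arguments": {"motion": [[[0,0,0,-3.5],[0.03,0,0,-3.5],[0.03,0,0,-3.5]]]}}

```text
t: 14.32
tcp_pos: [0.5172, -0.0177, 0.1367]
eef_rot: [0.711, 0.155, 0.675, -0.121]
ft_force: [-1.8, -0.1, -0.9]
width: 0.598
```

```bash
python3 -c "
from h import *
look('a9.png',(240,180,200),(200,120,150)); go([.519,-.018,.14],[.519,-.018,.043])"
```

```text
t 14.42 tcp [ 0.5188 -0.0168  0.1401] w 0.6 F [0.1 0.7 0.3] M [-0.03  0.06  0.03] q [ 0.785  0.446 -1.039  1.922  0.44   0.957  0.734]
[[ 0.062  0.379  0.923]
 [ 0.039  0.923 -0.382]
 [-0.997  0.059  0.042]]
shift [0.519, -0.018, 0.14] [ 0.    -0.001  0.001]
shift [0.519, -0.018, 0.043] [ 0.097 -0.007 -0.003]
```

View pics/a9.png

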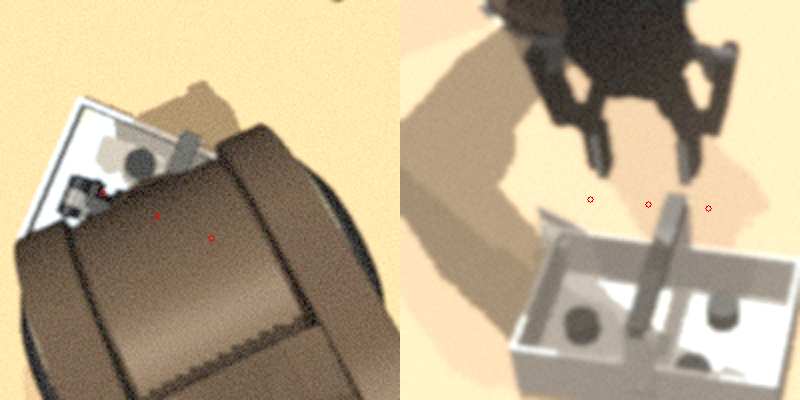

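```bash
python3 -c "
from h import *
k=150/400
for z in(.17,.18,.19):
  a=onz('scene',200+200*k,120+175*k,z);b=onz('scene',200+287*k,120+181*k,z);print(z,a.round(4),b.round(4),((a+b)/2).round(4),np.linalg.norm(a-b).round(3))
print('bar ends', [((proj('scene',np.array([.519,-.018,.1])+s*.07*np.array([-.927,.375,0]))-[200,120])/k).round(0) for s in(-1,0,1)])
"
```

```text
0.17 [ 0.4995 -0.0477  0.17  ] [0.5189 0.0102 0.17  ] [ 0.5092 -0.0187  0.17  ] 0.061
0.18 [ 0.5107 -0.0485  0.18  ] [0.5297 0.0083 0.18  ] [ 0.5202 -0.0201  0.18  ] 0.06
0.19 [ 0.522  -0.0494  0.19  ] [0.5406 0.0065 0.19  ] [ 0.5313 -0.0215  0.19  ] 0.059
bar ends [array([231., 330.]), array([252., 258.]), array([271., 194.])]
```

Call:
{"name": "step_arm", "arguments": {"motion": [[[0.03,-0.002,-0.001,0],[0.06,-0.004,-0.002,0],[0.085,-0.006,-0.003,0],[0.097,-0.007,-0.003,0],[0.097,-0.007,-0.003,0],[0.097,-0.007,-0.003,0]]]}}

```text
t: 14.92
tcp_pos: [0.5217, -0.0183, 0.045]
eef_rot: [0.714, 0.154, 0.673, -0.119]
ft_force: [0.4, 0.5, 1.1]
width: 0.603
```

```bash
python3 -c "
from h import *
look('b1.png',(240,180,200),(220,150,120))"
```

```text
t 15.02 tcp [ 0.5226 -0.0185  0.0459] w 0.598 F [ 0.6 -0.3 -0.2] M [-0.03  0.11  0.02] q [ 0.673  0.566 -0.913  2.006  0.603  0.781  0.604]
[[ 0.068  0.377  0.924]
 [ 0.037  0.924 -0.38 ]
 [-0.997  0.061  0.049]]
```

View pics/b1.png

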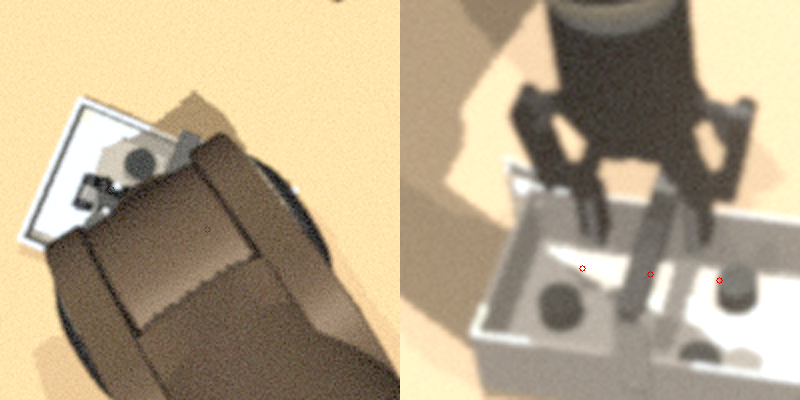

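The bar is centred between the tips, so I'll close on it.

Call:
{"name": "step_arm", "arguments": {"motion": [[[0,0,0,0],[0,0,0,0],[0,0,0,0],[0,0,0,0],[0,0,0,0],[0,0,0,0],[0,0,0,0]]], "grip": 0}}

```text
t: 15.6
tcp_pos: [0.5225, -0.0184, 0.0456]
eef_rot: [0.714, 0.154, 0.672, -0.119]
ft_force: [-1.2, 1.3, 8.2]
width: 0.17
```

Call:
{"name": "step_arm", "arguments": {"motion": [[[-0.015,0,0,0],[-0.03,0,0,0],[-0.06,0,0,0],[-0.09,0,0,0],[-0.12,0,0,0],[-0.12,0,0,0]]]}}

```text
t: 16.1
tcp_pos: [0.5157, -0.0229, 0.1687]
eef_rot: [0.716, 0.154, 0.671, -0.119]
ft_force: [1.2, 1.7, -4.8]
width: 0.173
```

```bash
python3 -c "
from h import *
look('b2.png',(230,160,200),(200,100,180))"
```

```text
t 16.2 tcp [ 0.5134 -0.024   0.1643] w 0.171 F [ 0.5 -0.4 -4. ] M [-0.08  0.14  0.01] q [ 0.838  0.407 -1.073  1.909  0.4    0.991  0.78 ]
[[ 0.067  0.378  0.923]
 [ 0.036  0.924 -0.381]
 [-0.997  0.059  0.048]]
```

View pics/b2.png

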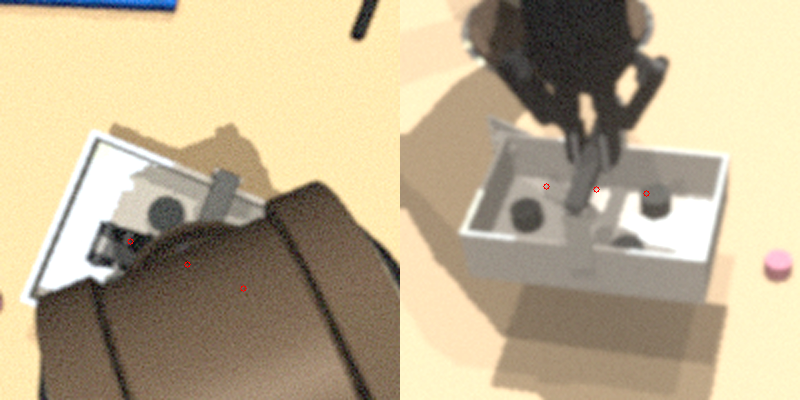

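Lifted, with all three pucks inside. Next I'll raise it toward azimuth 36°, where the spout corner faces the base.

Call:
{"name": "step_arm", "arguments": {"motion": [[[-0.02,0.01,-0.006,0],[-0.05,0.025,-0.014,0],[-0.08,0.045,-0.025,0],[-0.11,0.065,-0.037,0],[-0.14,0.085,-0.048,0],[-0.165,0.11,-0.06,0],[-0.19,0.135,-0.075,0],[-0.21,0.16,-0.09,0],[-0.23,0.185,-0.105,0],[-0.25,0.21,-0.12,0]]]}}

```text
t: 17.03
tcp_pos: [0.4645, 0.2072, 0.4193]
eef_rot: [0.713, 0.154, 0.673, -0.12]
ft_force: [1.1, 0.2, -3.8]
width: 0.17
```

```bash
python3 -c "
from h import *
st(); go([.45,.32,.5],[.4,.29,.6])"
```

```text
t 17.03 tcp [0.4645 0.2072 0.4193] w 0.17 F [ 1.1  0.2 -3.8] M [-0.02 -0.02 -0.03] q [ 0.543  0.212 -1.249  1.498  0.215  1.504  0.482]
[[ 0.064  0.378  0.923]
 [ 0.036  0.924 -0.381]
 [-0.997  0.057  0.046]]
shift [0.45, 0.32, 0.5] [-0.077  0.103 -0.053]
shift [0.4, 0.29, 0.6] [-0.181  0.062 -0.083]
```

Call:
{"name": "step_arm", "arguments": {"motion": [[[-0.04,0.03,-0.02,0],[-0.08,0.05,-0.04,0],[-0.12,0.06,-0.06,0],[-0.16,0.06,-0.08,0],[-0.2,0.06,-0.09,0],[-0.24,0.05,-0.11,0],[-0.28,0.04,-0.13,0],[-0.32,0.03,-0.15,0],[-0.36,0.02,-0.17,0],[-0.4,0.01,-0.19,0]]]}}

```text
t: 17.87
tcp_pos: [0.3844, 0.2909, 0.5838]
eef_rot: [0.717, 0.149, 0.67, -0.124]
ft_force: [-0.1, 0.6, -4.8]
width: 0.167
```

```bash
python3 -c "
from h import *
st()"
```

```text
t 17.87 tcp [0.3844 0.2909 0.5838] w 0.167 F [-0.1  0.6 -4.8] M [ 0.08  0.16 -0.02] q [-0.565  0.062 -0.233  1.168  0.053  1.848  0.402]
[[ 0.073  0.377  0.923]
 [ 0.021  0.925 -0.38 ]
 [-0.997  0.047  0.059]]
```

Call:
{"name": "step_arm", "arguments": {"motion": [[[-0.3,-0.26,-0.15,0],[-0.3,-0.26,-0.15,0],[-0.3,-0.26,-0.15,0],[-0.3,-0.26,-0.15,0],[-0.3,-0.26,-0.15,0],[-0.3,-0.26,-0.15,0],[-0.3,-0.26,-0.15,0],[-0.3,-0.26,-0.15,0],[-0.3,-0.26,-0.15,0],[-0.3,-0.26,-0.15,0]]]}}

```text
t: 18.7
tcp_pos: [0.2716, 0.1941, 0.5953]
eef_rot: [0.727, 0.161, 0.658, -0.115]
ft_force: [-0.8, 0.6, -3.6]
width: 0.169
```

```bash
python3 -c "
from h import *
st()"
```

```text
t 18.7 tcp [0.2716 0.1941 0.5953] w 0.169 F [-0.8  0.6 -3.6] M [-0.13  0.12 -0.04] q [-0.237 -0.238 -0.38   1.395 -0.064  1.852  0.545]
[[ 0.109  0.378  0.919]
 [ 0.044  0.922 -0.384]
 [-0.993  0.083  0.083]]
```

Call:
{"name": "step_arm", "arguments": {"motion": [[[-0.4,0,0,0],[-0.4,0,0,0],[-0.4,0,0,0]]]}}

```text
t: 18.95
tcp_pos: [0.2828, 0.2077, 0.6184]
eef_rot: [0.738, 0.168, 0.646, -0.099]
ft_force: [0.0, 1.1, -4.3]
width: 0.166
```

```bash
python3 -c "
from h import *
st()"
```

```text
t 18.95 tcp [0.2828 0.2077 0.6184] w 0.166 F [ 0.   1.1 -4.3] M [-0.11  0.35  0.01] q [-0.018 -0.233 -0.529  1.327 -0.108  1.852  0.607]
[[ 0.145  0.363  0.92 ]
 [ 0.072  0.924 -0.376]
 [-0.987  0.121  0.108]]
```

Call:
{"name": "step_arm", "arguments": {"motion": [[[-0.4,0,0,0],[-0.4,0,0,0],[-0.4,0,0,0]]]}}

```text
t: 19.2
tcp_pos: [0.2916, 0.2151, 0.6403]
eef_rot: [0.747, 0.18, 0.635, -0.087]
ft_force: [-1.5, 0.7, -4.6]
width: 0.17
```

```bash
python3 -c "
from h import *
st()"
```

```text
t 19.2 tcp [0.2916 0.2151 0.6403] w 0.17 F [-1.5  0.7 -4.6] M [-0.08  0.49  0.04] q [ 0.018 -0.227 -0.551  1.274 -0.117  1.853  0.612]
[[ 0.179  0.357  0.917]
 [ 0.099  0.92  -0.378]
 [-0.979  0.159  0.13 ]]
```

Short upward pushes ratchet the tilt by about 2.3° each, so I'll repeat them.

Call:
{"name": "step_arm", "arguments": {"motion": [[[-0.4,0,0,0],[-0.4,0,0,0],[-0.4,0,0,0]]]}}

```text
t: 19.45
tcp_pos: [0.2957, 0.2219, 0.6606]
eef_rot: [0.755, 0.189, 0.623, -0.075]
ft_force: [-1.4, 1.5, -3.8]
width: 0.174
```

Call:
{"name": "step_arm", "arguments": {"motion": [[[-0.4,0,0,0],[-0.4,0,0,0],[-0.4,0,0,0]]]}}

```text
t: 19.7
tcp_pos: [0.2979, 0.2307, 0.6795]
eef_rot: [0.764, 0.196, 0.611, -0.064]
ft_force: [-2.4, 1.1, -4.1]
width: 0.171
```

Call:
{"name": "step_arm", "arguments": {"motion": [[[-0.4,0,0,0],[-0.4,0,0,0],[-0.4,0,0,0]]]}}

```text
t: 19.95
tcp_pos: [0.2991, 0.2414, 0.6969]
eef_rot: [0.771, 0.202, 0.601, -0.053]
ft_force: [-0.4, 0.5, -5.5]
width: 0.171
```

```bash
python3 -c "
from h import *
look('b3.png',(150,100,350),(200,0,300))"
```

```text
t 20.05 tcp [0.3008 0.2409 0.6955] w 0.172 F [ 0.4 -1.2 -4.5] M [-0.36  0.47 -0.05] q [ 0.133 -0.226 -0.647  1.146 -0.144  1.852  0.613]
[[ 0.27   0.33   0.905]
 [ 0.159  0.911 -0.38 ]
 [-0.95   0.246  0.194]]
```

View pics/b3.png

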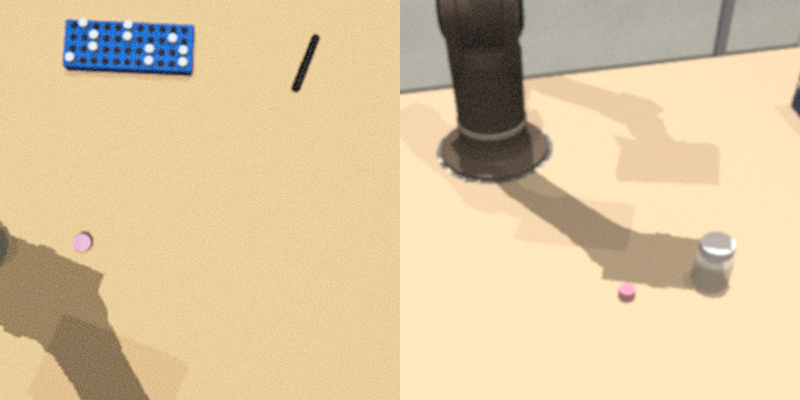

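Call:
{"name": "step_arm", "arguments": {"motion": [[[-0.4,0,0,0],[-0.4,0,0,0],[-0.4,0,0,0]]]}}

```text
t: 20.3
tcp_pos: [0.2962, 0.2555, 0.7141]
eef_rot: [0.779, 0.206, 0.591, -0.041]
ft_force: [-0.7, 1.3, -4.4]
width: 0.17
```

Call:
{"name": "step_arm", "arguments": {"motion": [[[-0.4,0,0,0],[-0.4,0,0,0],[-0.4,0,0,0]]]}}

```text
t: 20.55
tcp_pos: [0.2925, 0.2704, 0.7299]
eef_rot: [0.786, 0.21, 0.58, -0.031]
ft_force: [-0.4, 0.4, -5.0]
width: 0.17
```

Call:
{"name": "step_arm", "arguments": {"motion": [[[-0.4,0,0,0],[-0.4,0,0,0],[-0.4,0,0,0]]]}}

```text
t: 20.8
tcp_pos: [0.2859, 0.2837, 0.745]
eef_rot: [0.793, 0.217, 0.569, -0.023]
ft_force: [-0.7, -0.1, -5.5]
width: 0.168
```

```bash
python3 -c "
from h import *
st()"
```

```text
t 20.8 tcp [0.2859 0.2837 0.745 ] w 0.168 F [-0.7 -0.1 -5.5] M [-0.44  0.99 -0.01] q [ 0.232 -0.236 -0.787  1.028 -0.157  1.852  0.568]
[[ 0.351  0.284  0.892]
 [ 0.21   0.905 -0.37 ]
 [-0.913  0.318  0.258]]
```

Call:
{"name": "step_arm", "arguments": {"motion": [[[-0.4,0,0,0],[-0.4,0,0,0],[-0.4,0,0,0]]]}}

```text
t: 21.05
tcp_pos: [0.2864, 0.2855, 0.7675]
eef_rot: [0.803, 0.237, 0.545, -0.032]
ft_force: [10.7, -4.4, -5.5]
width: 0.175
```

Call:
{"name": "step_arm", "arguments": {"motion": [[[-0.4,0,0,0],[-0.4,0,0,0],[-0.4,0,0,0]]]}}

```text
t: 21.3
tcp_pos: [0.2508, 0.3289, 0.777]
eef_rot: [0.808, 0.228, 0.543, -0.004]
ft_force: [6.3, -2.1, -6.1]
width: 0.172
```

Call:
{"name": "step_arm", "arguments": {"motion": [[[-0.4,0,0,0],[-0.4,0,0,0],[-0.4,0,0,0]]]}}

```text
t: 21.55
tcp_pos: [0.268, 0.3785, 0.7897]
eef_rot: [0.817, 0.229, 0.529, 0.011]
ft_force: [-0.8, 1.1, -5.2]
width: 0.168
```

Call:
{"name": "step_arm", "arguments": {"motion": [[[-0.4,0,0,0],[-0.4,0,0,0],[-0.4,0,0,0]]]}}

```text
t: 21.8
tcp_pos: [0.2708, 0.3714, 0.8116]
eef_rot: [0.812, 0.244, 0.53, 0.017]
ft_force: [-1.0, -0.5, -4.3]
width: 0.171
```

```bash
python3 -c "
from h import *
s=st(); R=Rt(s); print('tilt',np.degrees(np.arccos(-R[2,0])),'az',np.degrees(np.arctan2(R[1,0],R[0,0])))"
```

```text
t 21.8 tcp [0.2708 0.3714 0.8116] w 0.171 F [-1.  -0.5 -4.3] M [-0.64  0.95 -0.03] q [ 0.551 -0.185 -1.289  0.794 -0.074  1.853  0.413]
[[ 0.439  0.231  0.869]
 [ 0.287  0.88  -0.378]
 [-0.852  0.415  0.32 ]]
tilt 31.602449638125627 az 33.170295065728396
```

Tilt is about 32° towards the corner. I felt a brief 11 N contact on the way, so I'll lower the tote into camera view and check it.

```bash
python3 -c "
from h import *
go([.38,.3,.65],[.5,.15,.35])"
```

```text
shift [0.38, 0.3, 0.65] [ 0.165 -0.105  0.07 ]
shift [0.5, 0.15, 0.35] [ 0.43  -0.334  0.135]
```

Call:
{"name": "step_arm", "arguments": {"motion": [[[0.02,-0.013,0.009,0],[0.045,-0.03,0.019,0],[0.075,-0.05,0.032,0],[0.105,-0.07,0.045,0],[0.135,-0.09,0.058,0],[0.165,-0.105,0.07,0],[0.19,-0.125,0.075,0],[0.215,-0.145,0.08,0],[0.24,-0.165,0.085,0],[0.26,-0.18,0.09,0]]]}}

```text
t: 22.63
tcp_pos: [0.4227, 0.2503, 0.5396]
eef_rot: [0.811, 0.244, 0.531, 0.014]
ft_force: [0.3, -0.3, -4.8]
width: 0.17
```

```bash
python3 -c "
from h import *
st();go([.5,.15,.35])"
```

```text
t 22.63 tcp [0.4227 0.2503 0.5396] w 0.17 F [ 0.3 -0.3 -4.8] M [-0.52  0.89  0.01] q [-0.296 -0.291 -0.244  1.691 -0.089  1.187  0.692]
[[ 0.436  0.236  0.868]
 [ 0.283  0.88  -0.381]
 [-0.854  0.412  0.317]]
shift [0.5, 0.15, 0.35] [ 0.167 -0.148  0.045]
```

Call:
{"name": "step_arm", "arguments": {"motion": [[[0.02,-0.02,0.005,0],[0.05,-0.045,0.013,0],[0.08,-0.072,0.022,0],[0.11,-0.1,0.03,0],[0.135,-0.125,0.037,0],[0.155,-0.14,0.042,0],[0.167,-0.148,0.045,0],[0.167,-0.148,0.045,0],[0.167,-0.148,0.045,0]]]}}

```text
t: 23.38
tcp_pos: [0.5001, 0.1515, 0.3535]
eef_rot: [0.811, 0.246, 0.53, 0.015]
ft_force: [1.0, 0.4, -4.2]
width: 0.172
```

```bash
python3 -c "
from h import *
look('b4.png',(100,100,300),(200,20,300))"
```

```text
t 23.48 tcp [0.5009 0.1524 0.3562] w 0.168 F [ 0.6 -0.7 -3.9] M [-0.55  0.85  0.06] q [-0.266 -0.199 -0.005  2.044 -0.226  0.777  1.079]
[[ 0.441  0.234  0.866]
 [ 0.285  0.879 -0.383]
 [-0.851  0.416  0.321]]
```

View pics/b4.png

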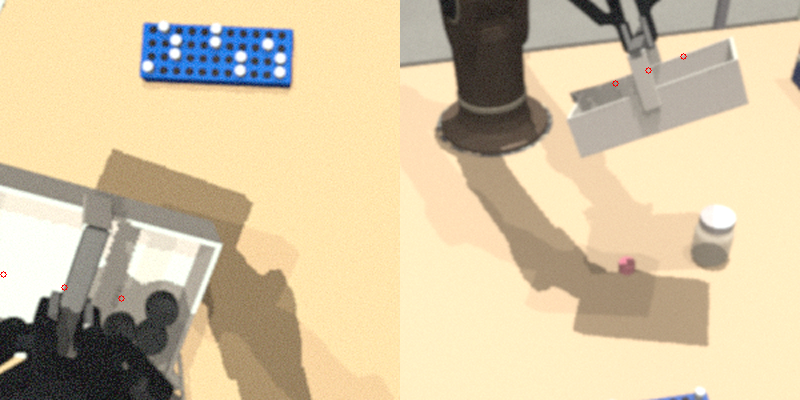

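```bash
cat > tp.py <<'E'
from h import *
def tote(phi=0):
    s=r.sense();R=Rt(s); Rt_=np.stack([R[:,1],-R[:,2],-R[:,0]],1)@Ro.from_euler('x',phi,degrees=True).as_matrix()
    H=s['tcp_pos']+R@np.array([-.034-.019,0,-.003]); return Rt_,H-Rt_@[0,0,.093]
def over(name,bt,w=(600,600),phi=0):
    im=r.grab_frame('top'); x0,y0,ww=bt; k=600/ww
    a=cv2.convertScaleAbs(cv2.resize(im[y0:y0+ww,x0:x0+ww],(600,600),interpolation=cv2.INTER_CUBIC)[:,:,::-1],alpha=1.7,beta=20)
    Rm,o=tote(phi); P=lambda X:tuple(int(v) for v in (proj('top',o+Rm@np.array(X))-[x0,y0])*k)
    q=[(-.1,.065,.05),(.1,.065,.05),(.1,-.065,.05),(-.1,-.065,.05)]
    for i in range(4): cv2.line(a,P(q[i]),P(q[(i+1)%4]),(0,0,255),1)
    cv2.circle(a,P((-.096,.061,.012)),4,(255,0,0),2)
    cv2.imwrite('pics/'+name,a); st(); print('tilt z',Rm[:,2], 'spout z',(o+Rm@[-.096,.061,.012])[2], 'orig',o)
E
python3 -c "
from tp import *
over('b5.png',(90,200,200))"
```

```text
t 23.53 tcp [0.501  0.1524 0.3566] w 0.172 F [-0.1  0.5 -4.8] M [-0.58  0.91  0.04] q [-0.266 -0.2   -0.005  2.044 -0.227  0.777  1.079]
[[ 0.442  0.233  0.866]
 [ 0.285  0.879 -0.383]
 [-0.85   0.416  0.322]]
tilt z [-0.44202292 -0.28548226  0.85036205] spout z 0.2722397788062208 orig [0.51612847 0.16500759 0.32163318]
```

View pics/b5.png

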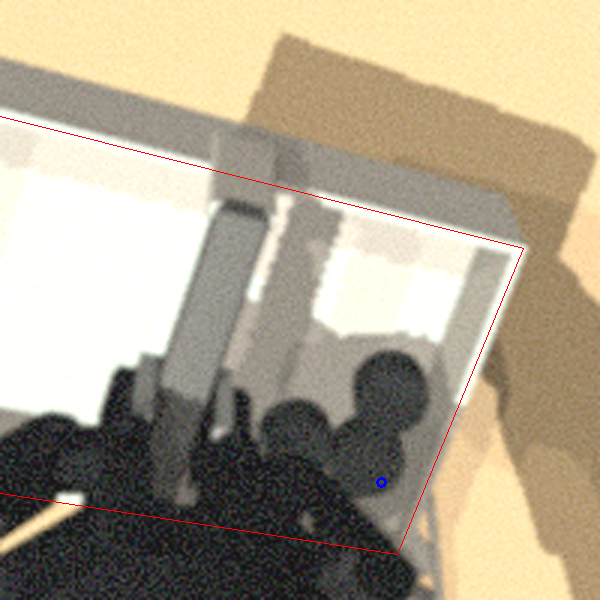

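```bash
python3 -c "
from tp import *
Rm,o=tote()
for u,v in((390,390),(368,452),(297,435)):
  c,d=ray('top',90+u/3,200+v/3); n=Rm[:,2]; k=((o+.022*n-c)@n)/(d@n); p=Rm.T@(c+d*k-o); p[2]=.013; print(p.round(4), np.linalg.norm(p-[-.096,.061,.012]).round(4))
n=Rm[:,2]; print('tilt',np.degrees(np.arccos(n[2])),'downhill in tote',(Rm.T@[0,0,-1]).round(3))
print('low corner z',min((o+Rm@np.array([sx,sy,0]))[2] for sx in(-.1,.1) for sy in(-.065,.065)))
go([.5,.0,.35])"
```

```text
[-0.0825  0.015   0.013 ] 0.0479
[-0.0834  0.0426  0.013 ] 0.0223
[-0.0558  0.0409  0.013 ] 0.045
tilt 31.748930035410073 downhill in tote [-0.416  0.322 -0.85 ]
low corner z 0.25908295161434486
shift [0.5, 0.0, 0.35] [-0.038 -0.137  0.055]
```

All three pucks are 22–48 mm from the corner point, and the tote's lowest corner is about 0.26 m up. I'll hold briefly, confirm nothing is drifting, and check the bystanders.

Call:
{"name": "step_arm", "arguments": {"motion": [[[0,0,0,0],[0,0,0,0],[0,0,0,0],[0,0,0,0],[0,0,0,0],[0,0,0,0]]]}}

```text
t: 24.03
tcp_pos: [0.5011, 0.1515, 0.3556]
eef_rot: [0.813, 0.246, 0.528, 0.015]
ft_force: [-0.5, 0.5, -5.0]
width: 0.172
```

```bash
python3 -c "
from h import *
im=r.grab_frame('top'); im2=r.grab_frame('scene')
cv2.imwrite('pics/c1.png',np.hstack([cv2.resize(im,(400,300)),cv2.resize(im2,(400,300))])[:,:,::-1])
a=cv2.imread('pics/top0.png')[:,:,::-1].copy();b=cv2.imread('pics/scene0.png')[:,:,::-1].copy()
for n,i,j,box,lo,hi in(('rack',a,im,(190,100,340,180),(100,120,40),(130,255,255)),('marker',a,im,(390,110,450,200),(0,0,0),(179,255,60)),('jar scene',b,im2,(410,165,460,225),(90,0,120),(179,255,255))):
  for k in(i,j): print(n,[(int(x[0]),x[2]) for x in blobs(k.copy(),lo,hi,box,60)[0]])
s=st(); print(abs(s['qd']).max())
"
```

```text
rack [(3525, [262.0, 141.2])]
rack [(3605, [262.0, 141.6])]
marker [(334, [416.9, 155.1])]
marker [(310, [416.8, 155.4])]
jar scene []
jar scene []
t 24.13 tcp [0.5011 0.1515 0.3555] w 0.167 F [ 0.2 -0.2 -5. ] M [-0.55  0.93  0.03] q [-0.265 -0.199 -0.005  2.045 -0.227  0.776  1.08 ]
[[ 0.441  0.235  0.866]
 [ 0.285  0.879 -0.384]
 [-0.851  0.416  0.321]]
0.0020496480426524123
```

View pics/c1.png

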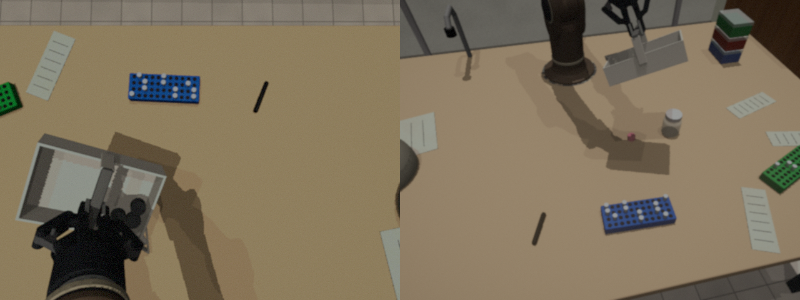

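The tote is held up and tilted with the pucks in the spout half. The jar is still at scene pixel (437,194), and the rack and marker haven't moved.

```bash
python3 -c "
from workcell import r
print(r.hand_in())"
```

```text
the job is handed in; nothing more can be done
None
```

The job is done and handed in at about 24 s. The stray puck went into the tote's −x bay and was released. I then lifted the tote by its bar and tilted it about 32° towards the beak corner. Moves could only spin the tool about its own axis, so I built the tilt with short upward pushes at the edge of the arm's reach.

**Last checks:**
- **Pucks:** their centres measured 22, 45 and 48 mm from the spout corner, against the 80 mm limit. All three were in the spout half.
- **Tote:** its lowest point is about 0.26 m above the bench, and it was still held and at rest (joint speeds 0.002 rad/s or less).
- **Bystanders:** the rack and marker centroids moved no more than 0.4 px. My colour check for the jar found nothing either before or after, so I compared it by eye, and it is within about 2 px of where it started.

**What disagreed:**
- **TCP height:** the reported height was about 34 mm lower than the fingertips really were, by both cameras and bench contact. I worked from the camera-corrected heights.
- **Contact:** there was a brief sideways force of about 12 N while tilting, probably the tote brushing the arm. The grip held and the force went away.

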